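# Load the ticket printer and close its roll guide

## Robot

A 6-joint arm with a two-finger parallel gripper is mounted at the origin on a cart in front of the work surface, level with it; the furniture and walls round the work are solid. World frame = base frame: x ahead of the robot, y to its left, z up, the work surface at z = 0. Lengths are in mm, angles in rad, forces in N, time in s.
With the tool pointing down it reaches from about 325 to 900 mm from the base axis. Payload 3.5 kg.
Tool frame: the origin (TCP) lies at the very end of the fingers, on their centre line; the grasp point (between the pads) lies 19 mm behind it; z points along the fingers, y is the line along which they close (so a half turn about z gives the same grasp; the last joint's range is limited). The gripper opens to 85 mm and grips with 20 to 120 N. Pads are 22 mm wide; open, the fingers measure 114 mm over their backs; the gripper's body (76 mm by 85 mm) begins 54 mm behind the grasp point. The pads swing forward as they close: fully open they stand 13 mm farther back than shut.
Start: joints at [-1.313, 0.276, -0.026, 1.268, 0, 1.467], TCP at [220.627, -584.761, 192.713] pointing down, gripper open.
Joint ranges: [-3.12, 3.12], [-0.85, 1.88], [-1.08, 1.24], [-1.95, 2.15], [-1.57, 1.53], [-3.14, 3.14]. Speed limits (rad/s): [2.57, 2.57, 3.14, 3.14, 3.14, 3.14].

## Interface

Orientations are given as a unit quaternion [x, y, z, w].
In Python, from station import goto, move_l, set_joints, command_gripper, sleep, inverse_kinematics, read_state, get_image, camera_params, MotionError, sign_off gives the robot as it stands. The module is installed in compiled form; this text tells all that it offers. Calls block until the motion is done:
- goto(position, orientation): joint-space move of the TCP to a pose.
- move_l(position, rot=None, speed=150, threshold=None): straight line of the TCP; rot=None keeps the orientation; speed is the mean speed in mm/s. With threshold (N) it stops when the force on the tool has changed by that much, and returns True; else False.
- set_joints(angles): joint-space move.
- command_gripper(opening, strength=None): finger opening in mm; strength is the grip in N (None keeps the last); returns when the fingers have stopped.
- sleep(seconds).
- inverse_kinematics(position, orientation): joint angles nearest the present ones, or None.
- read_state(): the state.
- get_image(name): name is "scene" or "top"; returns the picture (420x560x3 uint8, red, green, blue); there is no depth.
- camera_params(name): a dict with "camera_matrix" (3x3 intrinsics, pixels), "k1" (the pictures are not rectified: a ray, as slopes to the right and down, at radius r is drawn at 1 + k1 r^2 times it, then the intrinsics apply), "cam_to_world" (4x4, takes a point from camera to world coordinates). Camera axes: x right, y up, looking along -z (the intrinsics and any distortion apply to the point x, -y, -z); pixel columns grow to the right and rows downward; lengths in mm; the calibration is good to about 2 mm. A picture is of the moment at which its call begins. camera_params takes no time and is no camera call.
A pose or a line that the arm cannot do raises MotionError and nothing moves.
- sign_off(): hands the job in; it is judged then, once.
The state is a dict: "time_s": time; "q": joint angles; "joint_vel": joint speeds; "tau": joint torques, N m; "tcp_pos": TCP position; "eef_rot": TCP orientation; "force": force on the tool from outside, world axes, zero at the start; "wrist_torque": the same for the moment, N m; "opening": finger opening in mm; "finger_force": force on a finger pad.
Only numpy, scipy, OpenCV 4.12 (cv2) and the standard library are available. Lean on these libraries where they do the work, as an engineer would, in place of code of your own. Each camera call takes 0.05 s, during which the arm holds its last target. There are 200 camera calls.

## Task

Load the paper roll that lies in the tray into the open ticket printer: lay it on the two idler rollers between the fixed cheek and the moving guide. Then roll the thumbwheel in the printer's front deck with a fingertip until the guide has pushed the roll over against the fixed cheek and holds it lightly from both sides, with no side play but without squeezing it hard. Move the guide only by its thumbwheel, press the wheel no harder than it needs, and leave the things round about where they are.

Things in the scene. Friction and masses are not known exactly. Their poses are not given: they have to be found in the camera images.
- printer: Desktop ticket printer, grey, fixed, 184 x 150 mm, its cover fixed open at the back (170 mm high, more than 85 mm behind the origin). Origin: centre of its underside; x points to its rear, y to its left, z up. Front deck, 58 mm high, from x -92 to -44 mm; open roll bay from x -35 to +84 mm between side walls (62 mm high) at y -67 and +67 mm; bay floor 18 mm up.
- bay (a point): Where the roll's centre lies when the roll rests on both idler rollers and against the fixed cheek: (25, -7.5, 50.6) mm in the printer's frame; axes as the printer's. The rollers are 10 mm steel bars along the printer's y, 17 mm either side of this point in x, their centres 30.6 mm below it. The roll goes in with its axis along y.
- wheel_top (a point): Topmost point of the thumbwheel's rim, 64 mm above the counter, (-62, 12, 64) mm in the printer's frame; axes as the printer's. Stroking the rim here towards the printer's -y drives the guide towards the cheek, 0.6 mm for each mm of stroke (towards +y opens it). Some 2 N along the rim turns it; the guide's push is 1.7 times whatever is pulled beyond that; it stays where it is left.
- thumbwheel: Ribbed rubber thumbwheel, 40 mm in diameter, 12 mm wide, axle along the printer's x, sunk in a slot of the front deck (48 mm along y, 20 mm along x) so that only the top 6 mm of its rim stand proud. Origin: its centre, 20 mm below wheel_top. Friction of the rim 0.8 to 1.2. It is firm: the tyre gives only about 0.3 mm under 10 N.
- cheek: Fixed grey cheek plate, round-topped, the right-hand one seen from the printer's front, 50 mm wide, top 83 mm above the counter. Origin on the inner face that the roll goes against, at y -36 mm in the printer's frame; axes as the printer's.
- guide: Moving grey guide plate, the left-hand one, like the cheek and facing it. Origin on its inner face; slides along the printer's y between +43 mm (open) and +17 mm; axes as the printer's. At the start 73 to 79 mm from the cheek; the roll is 57 mm wide. It meets the roll, slides it along the rollers (1 N or so), and only when the roll is stopped by the cheek does the wheel go stiff.
- tray: Shallow grey plastic tray, 140 x 84 mm, rim 11 mm high, fixed to the counter; the roll lies on two low ridges along its y. Origin: centre of its underside; the 140 mm side is its x.
- roll: White paper roll, 60 mm in diameter, 57 mm wide, 0.13 to 0.24 kg, lying on its side in the tray, its axis along the tray's y. Origin: centre of one end face; its z axis runs along the roll's axis into the roll. Best taken across its 60 mm diameter from above, fingers at the tray's +x and -x sides.
- roll_center (a point): Centre of that roll, half way along its axis; 36.6 mm above the counter while it lies in the tray.
- standing_roll: Second roll of the same size, standing upright on the counter; bystander. Origin: centre of its underside.
- ticket_pad: Yellow ticket pad, 131 x 69 x 12 mm; bystander. Origin: centre of its underside.
- desk_bell: Silver desk bell, 84 mm across, 52 mm high; bystander. Origin: centre of its underside.
Mind the look-alikes: they are no part of the job. What is shaped like the roll but red is not meant.

How it is judged:
By the outcome, as a careful person would: the job done as asked, in the order asked, and still so for the second after the job is handed in, with the robot touching nothing.
It also fails if it takes over 53 s, if anything falls off the work surface, if the arm or the gripper's body presses on something with over 40 N, if the wrist force passes 120 N, or if a joint passes its speed limit or range.

## Working session

There is one attempt and no reset: what is moved stays moved. The work goes in short steps, each a Python script; the robot and the scene stay as the last script left them, time stands still between calls to the robot, and variables do not carry over. Pictures are saved under pics/ and viewed, at most 10 in all, crops included, and the job is handed in when it is done.

```bash
mkdir -p pics; python3 - <<'E'
from station import *
import cv2
for n in("scene","top"):
    cv2.imwrite(f"pics/{n}0.png",get_image(n)[:,:,::-1]); p=camera_params(n); print(n,p)
s=read_state();print(s["time_s"],s["eef_rot"],s["force"],s["opening"])
E
```

```text
scene {'camera_matrix': array([[446.43250047,   0.        , 285.67253195],
       [  0.        , 446.43250047, 209.45750835],
       [  0.        ,   0.        ,   1.        ]]), 'k1': -0.11327392480067774, 'cam_to_world': array([[ 4.58603602e-01,  4.25090515e-01, -7.80372213e-01,
        -4.09255227e+02],
       [-8.88640709e-01,  2.18732456e-01, -4.03080393e-01,
        -6.86657017e+02],
       [-6.52920665e-04,  8.78324636e-01,  4.78064229e-01,
         6.43838389e+02],
       [ 0.00000000e+00,  0.00000000e+00,  0.00000000e+00,
         1.00000000e+00]])}
top {'camera_matrix': array([[435.03281341,   0.        , 288.71276124],
       [  0.        , 435.03281341, 201.51475427],
       [  0.        ,   0.        ,   1.        ]]), 'k1': -0.08413894693191759, 'cam_to_world': array([[-1.74535590e-02,  9.95402884e-01, -9.41725622e-02,
         3.94074331e+02],
       [-9.99403862e-01, -1.45622374e-02,  3.13027604e-02,
        -1.86950330e+02],
       [ 2.97874948e-02,  9.46627669e-02,  9.95063649e-01,
         1.05482042e+03],
       [ 0.00000000e+00,  0.00000000e+00,  0.00000000e+00,
         1.00000000e+00]])}
0.1 [ 9.83775355e-01  1.79401718e-01 -8.60715450e-05 -1.03323641e-03] [-0.15492137 -0.18779467  0.05613809] 85.28716753587048
```

View pics/scene0.png

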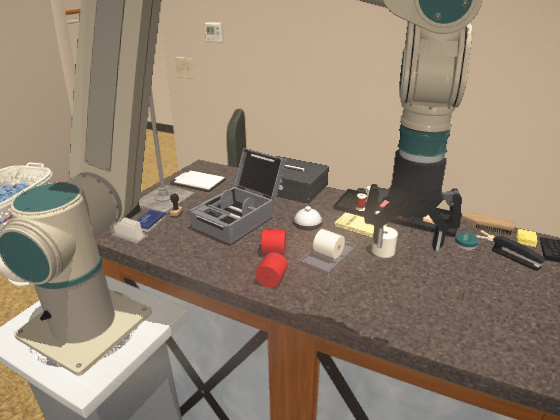

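View pics/top0.png

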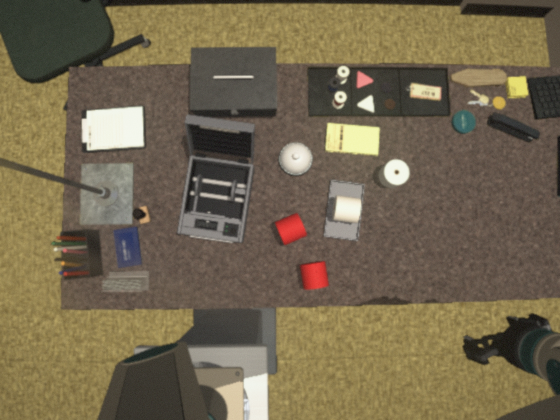

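The roll could be confused with four things in the top view:
- White roll in the tray, (347,209). This one matches the description.
- Standing roll, (396,172), a bystander.
- Red roll, (291,229).
- Red roll, (314,275).

The printer is at (217,200). Next I'll check my choice in a close crop.

```bash
cat > h.py <<'E'
import numpy as np, cv2
from station import *
from scipy.spatial.transform import Rotation as R
def ray(n,uv):
    p=camera_params(n);K=p["camera_matrix"];T=p["cam_to_world"]
    d=(np.array(uv,float)-K[:2,2])/K[0,0]; s=d.copy()
    for _ in range(20): s=d/(1+p["k1"]*(s@s))
    return T[:3,3],T[:3,:3]@np.array([s[0],-s[1],-1])
def onz(n,uv,z):
    o,d=ray(n,uv); return (o+d*(z-o[2])/d[2])[:2]
def proj(n,P):
    p=camera_params(n);K=p["camera_matrix"];T=p["cam_to_world"]
    c=T[:3,:3].T@(np.array(P,float)-T[:3,3]); s=np.array([c[0],-c[1]])/-c[2]
    return K[:2,2]+K[0,0]*s*(1+p["k1"]*(s@s))
E
python3 - <<'E'
import cv2,numpy as np
t=cv2.imread("pics/top0.png");s=cv2.imread("pics/scene0.png")
a=cv2.resize(t[110:250,170:260],None,fx=4,fy=4,interpolation=cv2.INTER_CUBIC)
b=cv2.resize(t[170:250,315:375],None,fx=7,fy=7,interpolation=cv2.INTER_CUBIC)
c=np.zeros((560,780,3),np.uint8);c[:560,:360]=a;c[:560,360:780]=b
cv2.imwrite("pics/crop1.png",c)
E
```

```text
(no output)
```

View pics/crop1.png

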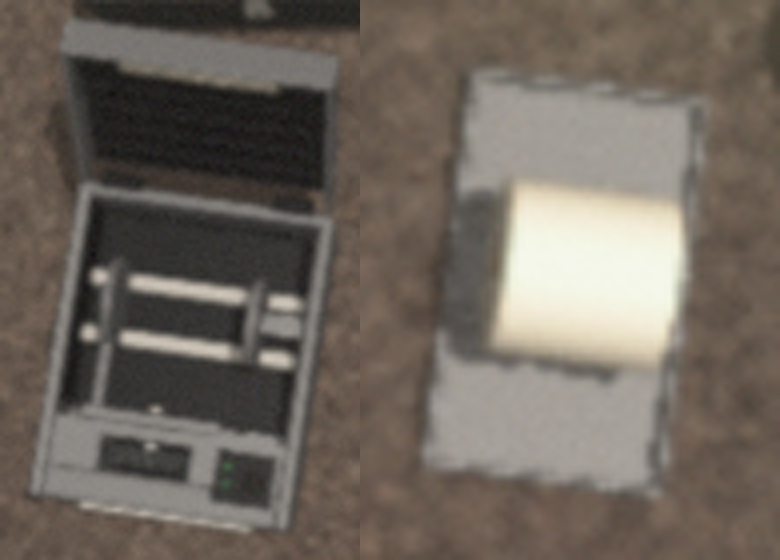

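The crop shows the white roll lying in the tray, with the tray corners at about (468,70), (705,98), (660,492) and (425,463) in crop pixels. The printer's thumbwheel slot is centred near (146,457), and the rollers cross the bay at about rows 290 and 345.

```bash
python3 - <<'E'
from h import *
# printer: (crop px),(printer xy),z
f=lambda x,y:((x+.5)/4+170-.5,(y+.5)/4+110-.5)
pts=[((85,185),(92,75),62),((332,218),(92,-75),62),((33,495),(-92,75),58),((290,528),(-92,-75),58),
((103,437),(-52,36),58),((190,445),(-52,-12),58),((102,470),(-72,36),58),((188,480),(-72,-12),58)]
W=np.array([onz("top",f(*p[0]),p[2]) for p in pts]);L=np.array([p[1] for p in pts],float)
def fit(W,L):
    r=R.align_vectors(np.c_[W-W.mean(0),0*W[:,0]],np.c_[L-L.mean(0),0*L[:,0]])[0]
    y=r.as_euler('zyx')[0];M=np.array([[np.cos(y),-np.sin(y)],[np.sin(y),np.cos(y)]])
    o=W.mean(0)-M@L.mean(0);return y,o,W-(L@M.T+o),M
y,o,res,M=fit(W,L);print("printer",y,o,"\n",res.round(1))
for a in ((95,275),(300,305),(85,332),(292,362)): print("roller",M.T@(onz("top",f(*a),24)-o))
for a in((118,262),(108,340),(258,280),(248,360)): print("plates",M.T@(onz("top",f(*a),83 if a[1]<300 else 75)-o))
g=lambda x,y:((x-360+.5)/7+315-.5,(y+.5)/7+170-.5)
c=[(468,70),(705,98),(660,492),(425,463)]
W=np.array([onz("top",g(*p),11) for p in c])
y2,o2,r2,M2=fit(W,np.array([[70,42],[70,-42],[-70,-42],[-70,42]],float));print("tray",y2,o2,r2.round(1))
for n in("top","scene"):
    im=get_image(n); m=((im.min(2)>120)&(im.max(2).astype(int)-im.min(2)<90)).astype(np.uint8)
    e=proj(n,[*o2,36]); k,lab,st,ce=cv2.connectedComponentsWithStats(m)
    i=lab[int(round(e[1])),int(round(e[0]))]; print(n,e,i,st[i],ce[i])
    cn=cv2.findContours((lab==i).astype(np.uint8),0,2)[0]
    rr=cv2.minAreaRect(cn[0]);print(rr)
    if n=="top":
        for b in cv2.boxPoints(rr):print((M2.T@(onz(n,b,55)-o2)).round(1))
E
```

```text
printer -0.15265635203690256 [498.18382717 -50.3805718 ] 
 [[-3.1 -3.4]
 [-1.7  2.2]
 [ 0.4 -1.6]
 [ 2.3  0. ]
 [-0.6  3. ]
 [ 1.4  0.6]
 [ 0.3  0.5]
 [ 1.2 -1.2]]
roller [42.88378317 65.05551248]
roller [ 41.87054005 -58.80417849]
roller [ 8.22735613 65.59659111]
roller [  7.43139456 -59.03704791]
plates [44.81509451 41.00871177]
plates [ 1.05096926 41.27160893]
plates [ 45.54788826 -38.621811  ]
plates [  0.70575804 -38.81759309]
tray -0.13934988446723812 [ 471.48475863 -352.92555861] [[-1.6 -0.1]
 [-0.8  0.3]
 [ 1.3  1. ]
 [ 1.1 -1.2]]
top [345.5065566  208.69892559] 25 [ 324  180   40   60 1585] [344.78107256 210.07823344]
((344.0923156738281, 209.76156616210938), (33.861480712890625, 56.80790710449219), 7.125016689300537)
[-70.3  45.9]
[61.8 44.5]
[ 62.  -34.9]
[-70.6 -32.5]
scene [328.83517318 244.10591758] 180 [ 303  229   53   43 1034] [328.07059961 248.4245648 ]
((329.4569091796875, 251.54461669921875), (40.43914794921875, 39.8900260925293), 25.559965133666992)
```

```bash
python3 - <<'E'
from h import *
y=-.1394;M=np.array([[np.cos(y),-np.sin(y)],[np.sin(y),np.cos(y)]]);o=np.array([471.5,-352.9])
g=lambda x,y:((x-360+.5)/7+315-.5,(y+.5)/7+170-.5)
for a,z in (((503,270),66.6),((686,270),66.6),((598,187),40),((575,363),40)): print(M.T@(onz("top",g(*a),z)-o))
C=o+M@np.array([0,-3]);print(C)
# goto poses: tool y axis along tray x ; tool down
def Q(yaw):  # tool z down, tool y along yaw dir
    yv=np.array([np.cos(yaw),np.sin(yaw),0]);z=np.array([0,0,-1.]);return R.from_matrix(np.c_[np.cross(yv,z),yv,z]).as_quat()
print(read_state()["q"])
for yaw in (-.1394,-.1394+np.pi,-.1527,-.1527+np.pi):
    print(inverse_kinematics([471,-355,160],Q(yaw)),inverse_kinematics([522,-62,150],Q(yaw)))
E
```

```text
[-4.73163925 28.75891425]
[  2.73671125 -31.17908373]
[29.71264997 -3.44292889]
[-30.25552265  -2.20203903]
[ 471.08315312 -355.87089863]
[-1.31342088e+00  2.76845169e-01 -2.73417495e-02  1.26798364e+00
 -2.40530028e-05  1.46738654e+00]
[-0.75545275  0.23337578 -0.1523777   1.18504285  0.          0.95474358] [-0.24123086  0.12857939 -0.30181677  1.14040016  0.          1.46896547]
[-0.75545275  0.23337578 -0.1523777   1.18504285  0.         -2.18684907] [-0.24123086  0.12857939 -0.30181677  1.14040016  0.         -1.67262718]
[-0.75545275  0.23337578 -0.1523777   1.18504285  0.          0.96804358] [-0.24123086  0.12857939 -0.30181677  1.14040016  0.          1.48226547]
[-0.75545275  0.23337578 -0.1523777   1.18504285  0.         -2.17354907] [-0.24123086  0.12857939 -0.30181677  1.14040016  0.         -1.65932718]
```

```bash
cat >> h.py <<'E'
def Q(yaw):  # tool down, tool y along yaw
    yv=np.array([np.cos(yaw),np.sin(yaw),0]);z=np.array([0,0,-1.]);return R.from_matrix(np.c_[np.cross(yv,z),yv,z]).as_quat()
PY=-.1527;PO=np.array([498.2,-50.4]);PM=np.array([[np.cos(PY),-np.sin(PY)],[np.sin(PY),np.cos(PY)]])
def W(x,y,z): return [*(PO+PM@np.array([x,y])),z]
def st():
    s=read_state();print("t%.2f"%s["time_s"],"tcp",np.round(s["tcp_pos"],1),"F",np.round(s["force"],2),"op %.1f"%s["opening"],"ff",s["finger_force"])
def shot(n,f,box=None,k=1):
    im=get_image(n)[:,:,::-1]
    if box: u0,u1,v0,v1=box;im=cv2.resize(im[v0:v1,u0:u1],None,fx=k,fy=k,interpolation=cv2.INTER_CUBIC)
    cv2.imwrite("pics/"+f,im)
E
python3 - <<'E'
from h import *
goto([471.3,-354,130],Q(-.1394)); st()
print(move_l([471.3,-354,18],speed=120,threshold=12)); st()
command_gripper(50,35); st()
move_l([471.3,-354,150],speed=150); st()
shot("top","lift.png",(260,400,140,260),4)
shot("scene","lifts.png",(230,430,120,300),3)
im=np.hstack([cv2.resize(cv2.imread("pics/lift.png"),(420,360)),cv2.resize(cv2.imread("pics/lifts.png"),(380,360))]);cv2.imwrite("pics/lift2.png",im)
E
```

```text
t1.51 tcp [ 471.1 -355.1  130.4] F [-1.76 -0.69  0.35] op 85.4 ff 0.0
False
t2.59 tcp [ 471.9 -354.7   18.8] F [-0.55 -0.53  0.25] op 85.3 ff 0.0
t3.03 tcp [ 471.4 -354.1   18.2] F [ 0.35 -0.06  0.48] op 50.0 ff 0.0
t4.07 tcp [ 470.6 -353.4  148.9] F [ 0.6   0.36 -0.71] op 50.1 ff 0.0
```

View pics/lift2.png

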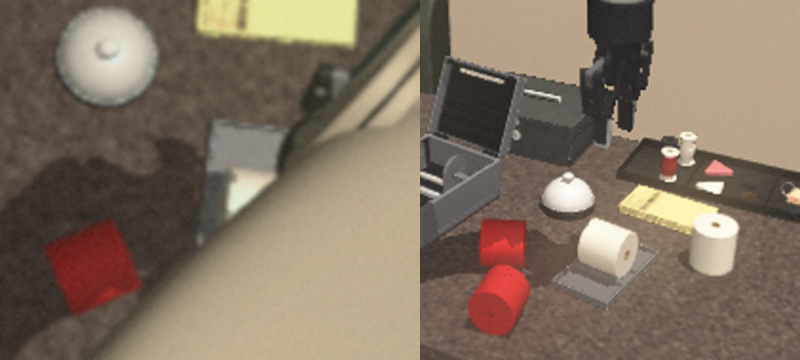

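```bash
python3 - <<'E'
from h import *
for n in("scene","top"):
    for P in ([0,0,0],[220.6,-584.8,192.7],[471,-354,150],[471,-354,36],[498,-50,62]): print(n,P,proj(n,P).round(1), onz(n,proj(n,P),P[2]).round(1))
st()
E
```

```text
scene [0, 0, 0] [ 84.  324.7] [0. 0.]
scene [220.6, -584.8, 192.7] [403.  272.2] [ 220.6 -584.8]
scene [471, -354, 150] [331.4 203.9] [ 471. -354.]
scene [471, -354, 36] [329.2 244.3] [ 471. -354.]
scene [498, -50, 62] [232.1 204.5] [498. -50.]
top [0, 0, 0] [199.6 410.2] [-0.  0.]
top [220.6, -584.8, 192.7] [475.3 325.1] [ 220.6 -584.8]
top [471, -354, 150] [354.7 204.7] [ 471. -354.]
top [471, -354, 36] [346.  208.9] [ 471. -354.]
top [498, -50, 62] [215.2 198.3] [498. -50.]
t4.17 tcp [ 470.4 -353.2  148.5] F [ 0.65  0.48 -0.55] op 50.0 ff 0.0
```

```bash
python3 - <<'E'
from h import *
a=cv2.imread("pics/scene0.png")[60:300,200:480]
shot("scene","s1.png");b=cv2.imread("pics/s1.png")[60:300,200:480]
cv2.imwrite("pics/cmp.png",cv2.resize(np.hstack([a,b]),(800,343),interpolation=cv2.INTER_CUBIC))
E
```

```text
(no output)
```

View pics/cmp.png

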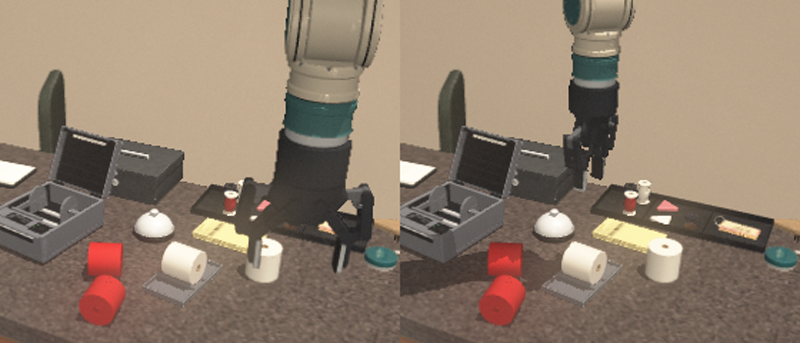

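```bash
python3 - <<'E'
from h import *
s=cv2.imread("pics/s1.png");t=cv2.imread("pics/top0.png")
a=cv2.resize(s[130:280,290:390],None,fx=4,fy=4,interpolation=cv2.INTER_CUBIC)
b=cv2.resize(t[300:400,450:550],None,fx=4,fy=4,interpolation=cv2.INTER_CUBIC)
c=np.zeros((600,800,3),np.uint8);c[:,:400]=a;c[:400,400:]=b
cv2.imwrite("pics/crop2.png",c)
E
```

```text
(no output)
```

View pics/crop2.png

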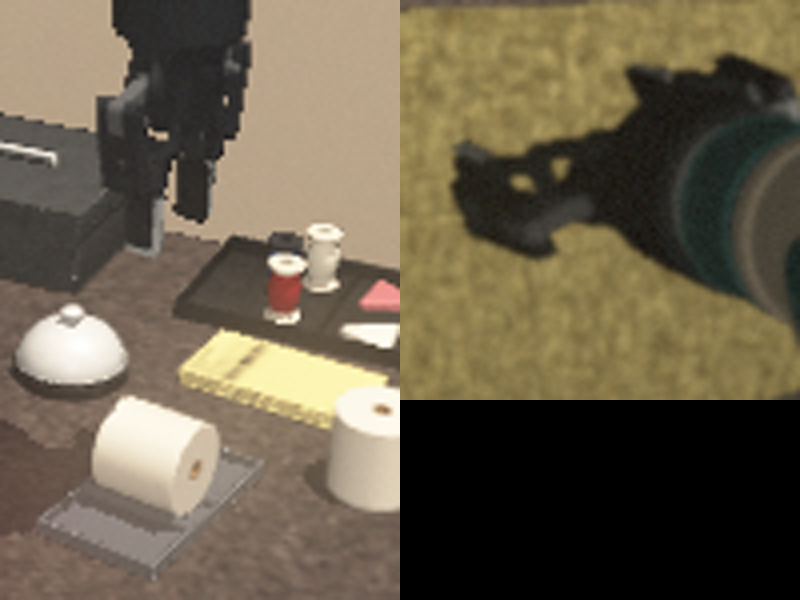

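```bash
python3 - <<'E'
from h import *
def tri(a,b):
    o1,d1=ray("top",a);o2,d2=ray("scene",b);d1/=np.linalg.norm(d1);d2/=np.linalg.norm(d2)
    t=np.linalg.lstsq(np.c_[d1,-d2],o2-o1,rcond=None)[0];p,q=o1+t[0]*d1,o2+t[1]*d2
    return ((p+q)/2).round(1),np.linalg.norm(p-q).round(1)
g=lambda x,y:((x-360+.5)/7+315-.5,(y+.5)/7+170-.5)
s=lambda x,y:((x+.5)/4+289.5,(y+.5)/4+129.5)
for a,b in (((660,492),(152,572)),((425,463),(40,522)),((705,98),(262,462))): print("tray",tri(g(*a),s(*b)),proj("scene",[*onz("top",g(*a),11),11]),s(*b))
# bell knob, cash box
print("bell",tri((295.5,156.5),s(72,308)))
# starting gripper tip, left finger
for a,b in (((460,165),(255,265)),((540,250),(255,265))): print("finger",tri((450+(a[0]-400)/4,300+a[1]/4),(255/1.4286+200,265/1.4286+60)))
E
```

```text
tray (array([ 397.1, -383.4,    7.6]), np.float64(2.3)) [328.43231807 271.3205813 ] (327.625, 272.625)
tray (array([ 409.1, -302.7,   10.3]), np.float64(0.4)) [299.74546806 259.88478443] (299.625, 260.125)
tray (array([ 533.6, -403. ,   11.9]), np.float64(1.7)) [355.85404337 245.33707821] (355.125, 245.125)
bell (array([ 594.4, -236.6,   54.9]), np.float64(1.1))
finger (array([ 202.1, -540.8,  244.2]), np.float64(2.0))
finger (array([ 165.8, -557.2,  272.4]), np.float64(14.3))
```

The tray and bell triangulate correctly, but the fingertips appear about 38 mm higher than the reported TCP. To measure this, I'll touch a clear spot on the counter with the fingers closed.

```bash
python3 - <<'E'
from h import *
command_gripper(0,35)
goto([390,-450,80],Q(-.1394)); st()
print(move_l([390,-450,-30],speed=60,threshold=5)); st()
shot("scene","touch.png",(300,420,180,300),5)
s=read_state();print(proj("scene",s["tcp_pos"]),proj("scene",[*s["tcp_pos"][:2],0]))
E
```

```text
t5.38 tcp [ 390.1 -449.9   80.1] F [ 0.79  0.72 -0.64] op 0.2 ff 0.0
False
t7.37 tcp [ 390.2 -450.3  -29.6] F [0.38 0.36 0.64] op 0.1 ff 0.0
[352.55228598 294.63078643] [353.52527341 284.63076924]
```

View pics/touch.png

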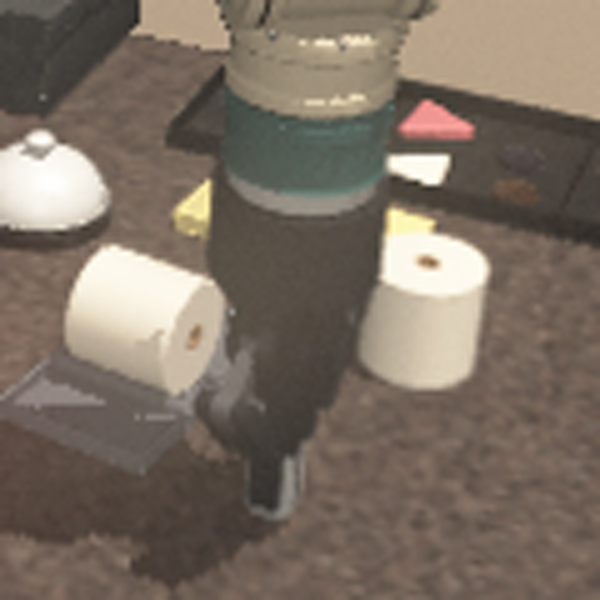

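The closed fingertip is at crop (272,515), which is scene (354,283). That puts it just above the counter while the reported z is -30. I'll continue down until it touches.

```bash
python3 - <<'E'
from h import *
print(move_l([390,-450,-50],speed=20,threshold=4)); st()
z=read_state()["tcp_pos"][2]
move_l([390,-450,90],speed=150); st()
E
```

```text
True
t7.98 tcp [ 390.  -450.1  -38.5] F [-0.12  0.51  3.94] op 0.0 ff 2.072182707488537
t8.99 tcp [ 389.4 -449.1   88.8] F [-0.78  0.32 -0.47] op 0.1 ff 0.0
```

The reported z is about 38 mm too low, so I'll correct for that in all moves and grasp again.

```bash
cat >> h.py <<'E'
DZ=-38.2   # reported z = true z + DZ (touch-measured)
def T(x,y,z): return [x,y,z+DZ]
def PT(x,y,z): return T(*W(x,y,z))
E
python3 - <<'E'
from h import *
command_gripper(85)
q=Q(-.1394)
goto(T(471.5,-354,125),q)
print(move_l(T(471.5,-354,17),speed=110,threshold=12)); st()
command_gripper(50,35); st()
move_l(T(471.5,-354,130),speed=150); st()
for p in (PT(25,-5,150),PT(25,-5,31),PT(-62,12,64)): print(np.round(p,1),inverse_kinematics(p,Q(PY)) is not None)
E
```

```text
False
t11.47 tcp [ 472.1 -354.7  -20.4] F [-0.52  0.06 -0.78] op 84.7 ff 0.0
t11.83 tcp [ 471.7 -354.5  -20.1] F [-2.61  1.07  5.72] op 59.3 ff 37.06868290901184
t12.73 tcp [ 470.7 -353.1   90.5] F [-0.49 -0.8  -2.16] op 59.0 ff 38.010292053222656
[522.1 -59.1 111.8] True
[522.1 -59.1  -7.2] True
[438.7 -29.1  25.8] True
```

```bash
python3 - <<'E'
from h import *
q=Q(PY)
goto(PT(25,1.5,150),q); st()
move_l(PT(25,1.5,60),speed=120); st()
print(move_l(PT(25,1.5,28),speed=30,threshold=4)); st()
shot("scene","ins.png",(180,300,120,260),4)
E
```

```text
t13.91 tcp [523.2 -53.6 111.5] F [ 0.36 -0.53 -2.02] op 58.6 ff 38.00538718700409
t14.81 tcp [523.9 -53.1  22.4] F [-0.31 -0.57 -2.09] op 58.9 ff 38.005027770996094
True
t15.66 tcp [523.3 -52.7  -5.8] F [ 2.21 -1.1   1.52] op 59.2 ff 38.08768808841705
```

View pics/ins.png

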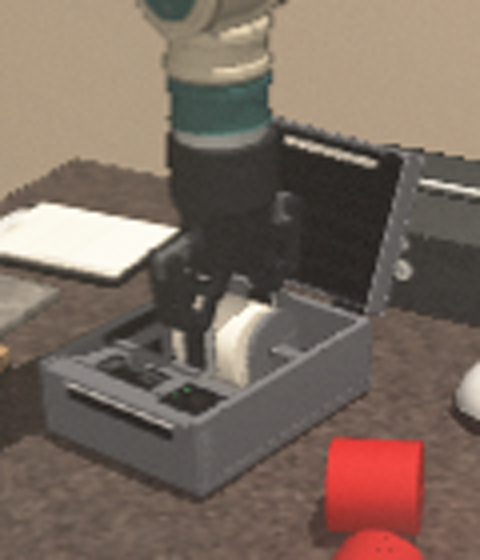

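The roll sits between the plates and touched down at the expected height. Next I'll release it, retract and look.

```bash
python3 - <<'E'
from h import *
command_gripper(72); st()
p=read_state()["tcp_pos"]
move_l([p[0],p[1],112],speed=130); st()
command_gripper(0,35)
goto(PT(-62,60,150),Q(PY)); st()
a=get_image("scene")[:,:,::-1][130:250,180:300]; b=get_image("top")[:,:,::-1][110:250,170:260]
cv2.imwrite("pics/rel.png",np.hstack([cv2.resize(a,(440,440),interpolation=2),cv2.resize(b,(283,440),interpolation=2)]))
E
```

```text
t15.99 tcp [520.5 -52.1  -7.1] F [ 0.86  0.21 -0.59] op 72.0 ff 0.0
t17.06 tcp [519.6 -51.9 111.1] F [ 0.07  0.15 -0.2 ] op 72.2 ff 0.0
t18.23 tcp [445.5  18.9 111.9] F [ 0.49 -0.26  0.17] op 0.1 ff 0.0
```

View pics/rel.png

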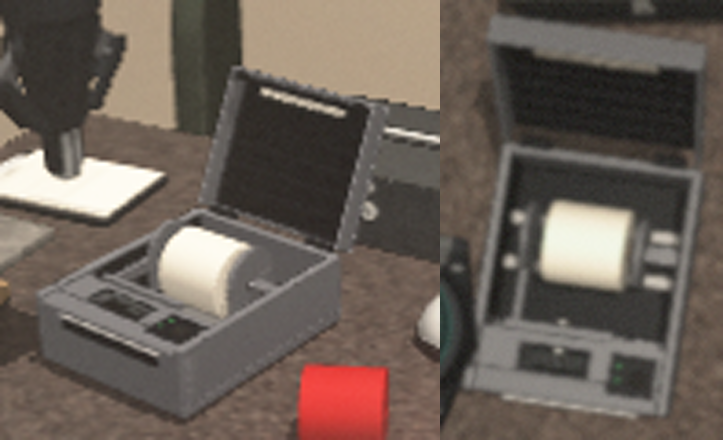

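The roll rests on both rollers between the plates, spanning (545–632, 205–288) in the right panel. I'll make a first short stroke on the wheel, watching the force.

```bash
cat >> h.py <<'E'
def fo():
    s=read_state();f=np.array(s["force"]);l=PM.T@f[:2];p=PM.T@(np.array(s["tcp_pos"][:2])-PO)
    return s["time_s"],p,s["tcp_pos"][2]-DZ,l,f[2]
def stroke(y0,y1,step,N=4.5,tmax=4.0,k=1.0,zc=None,v=25):
    move_l(PT(-62,y0,68),speed=90); b=fo(); zb=b[4];yb=b[3][1]
    hit=move_l(PT(-62,y0,61),speed=12,threshold=N-1)
    f=fo();z=f[2];print("touch",hit,"z%.2f N%.2f"%(z,f[4]-zb))
    y=y0;stiff=False
    while (y-y1)*np.sign(y0-y1)>0.01:
        y-=step*np.sign(y0-y1); move_l(PT(-62,y,z),speed=v); f=fo();n=f[4]-zb;t=f[3][1]-yb
        print("t%.2f y%.1f->%.2f z%.2f cmd%.2f N%.2f Ft%.2f Fx%.2f"%(f[0],y,f[1][1],f[2],z,n,t,f[3][0]))
        z-=np.clip((N-n)*.1*k,-.3,.3)
        if abs(t)>tmax: stiff=True;break
    move_l(PT(-62,f[1][1],68),speed=60)
    return stiff
E
python3 - <<'E'
from h import *
goto(PT(-62,21,85),Q(PY))
print(stroke(20,4,4))
st()
E
```

```text
touch True z63.51 N3.04
t19.85 y16.0->15.54 z63.60 cmd63.51 N0.85 Ft-0.96 Fx0.29
t20.16 y12.0->12.11 z63.50 cmd63.21 N4.24 Ft0.98 Fx-1.05
t20.47 y8.0->8.00 z63.48 cmd63.18 N3.79 Ft1.25 Fx-1.09
t20.77 y4.0->3.73 z63.05 cmd63.11 N1.94 Ft-0.17 Fx0.19
False
t21.02 tcp [437.3 -37.4  29.8] F [ 0.1   0.19 -0.1 ] op -0.0 ff 0.0
```

```bash
cat >> h.py <<'E'
def rollpix(im):
    m=((im.min(2)>120)&(im.max(2).astype(int)-im.min(2)<90)).astype(np.uint8)
    k,lab,s,ce=cv2.connectedComponentsWithStats(m); i=1+np.argmax(s[1:,4]); return s[i],ce[i].round(2)
E
python3 - <<'E'
from h import *
print(stroke(20,6,3.5,N=5))
print(stroke(20,6,3.5,N=5))
move_l(PT(-62,60,100),speed=200)
im=get_image("top");cv2.imwrite("pics/t2.png",im[:,:,::-1])
print(rollpix(cv2.resize(im[110:250,170:260],(283,440),interpolation=2)),rollpix(cv2.imread("pics/rel.png")[:,440:]))
E
```

```text
touch True z63.50 N4.47
t22.10 y16.5->15.98 z63.57 cmd63.50 N1.28 Ft-1.47 Fx-0.28
t22.39 y13.0->13.10 z63.51 cmd63.20 N4.82 Ft0.68 Fx-0.30
t22.68 y9.5->9.45 z63.50 cmd63.18 N4.75 Ft0.12 Fx-0.97
t22.98 y6.0->6.03 z63.31 cmd63.16 N3.90 Ft1.35 Fx0.67
False
touch True z63.53 N4.33
t24.27 y16.5->15.96 z63.59 cmd63.53 N1.44 Ft0.15 Fx-0.34
t24.56 y13.0->13.35 z63.50 cmd63.23 N4.41 Ft2.91 Fx0.41
t24.85 y9.5->9.54 z63.49 cmd63.17 N5.80 Ft3.28 Fx-0.58
t25.14 y6.0->5.82 z63.34 cmd63.25 N3.94 Ft2.06 Fx-0.17
False
(array([ 108,  203,   92,   86, 6572], dtype=int32), array([152.41, 245.3 ])) (array([  35,  250,  212,  168, 8275], dtype=int32), array([127.76, 367.14]))
```

```bash
python3 - <<'E'
from h import *
a=cv2.imread("pics/rel.png")[:,440:];b=cv2.resize(cv2.imread("pics/t2.png")[110:250,170:260],(283,440),interpolation=2)
for im in(a,b):
    m=(im[200:292,70:240].min(2)>120).astype(np.uint8)
    k,l,s,c=cv2.connectedComponentsWithStats(m);i=1+np.argmax(s[1:,4]);print(s[i],c[i])
cv2.imwrite("pics/ab.png",cv2.resize(np.hstack([a[170:320],b[170:320]]),None,fx=1.4,fy=1.4))
E
```

```text
[  29    2   92   86 6466] [74.55227343 44.10995979]
[  38    3   92   86 6572] [82.4117468  45.29671333]
```

View pics/ab.png

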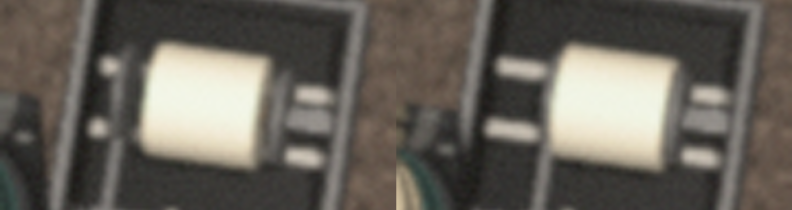

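The guide now bears on the roll and has moved it about 5.7 mm towards the cheek. I'll finish with fine steps and stop when the wheel goes stiff.

```bash
sed -i 's/f=fo();z=f\[2\];print/f=fo();z=f[2]-.3;print/' h.py; python3 - <<'E'
from h import *
goto(PT(-62,20,72),Q(PY))
r=stroke(20,5,1.5,N=5.5,tmax=4.2,v=15);print(r); 
E
```

```text
touch True z63.22 N5.71
t27.20 y18.5->18.57 z63.55 cmd63.22 N4.72 Ft0.93 Fx-0.29
t27.45 y17.0->17.46 z63.51 cmd63.14 N6.17 Ft1.73 Fx-0.48
t27.70 y15.5->15.77 z63.51 cmd63.21 N6.34 Ft3.04 Fx0.45
t27.95 y14.0->14.38 z63.49 cmd63.29 N5.68 Ft3.45 Fx0.59
t28.20 y12.5->13.09 z63.48 cmd63.31 N5.84 Ft3.81 Fx-0.46
t28.45 y11.0->11.63 z63.49 cmd63.34 N4.99 Ft4.16 Fx0.59
t28.70 y9.5->10.40 z63.48 cmd63.29 N6.46 Ft4.96 Fx-0.10
True
```

```bash
python3 - <<'E'
from h import *
move_l(PT(-62,60,100),speed=200);print(read_state()["time_s"])
im0=get_image("top");cv2.imwrite("pics/t3.png",im0[:,:,::-1])
G=[]
for f in("t2","t3"):
    im=cv2.resize(cv2.imread(f"pics/{f}.png")[110:250,170:260],(283,440),interpolation=2)
    m=(im[200:292,70:240].min(2)>120).astype(np.uint8)
    k,l,s,c=cv2.connectedComponentsWithStats(m);i=1+np.argmax(s[1:,4]);print(s[i],c[i])
    G.append(im.mean(2))
    # profile along roll axis across right end/cheek (row through middle, following printer yaw)
    uv=[proj("top",W(25,y,66)) for y in range(-44,-24)]
    g=cv2.imread(f"pics/{f}.png").mean(2).astype(np.float32)
    print(cv2.remap(g,np.array([[u[0] for u in uv]],np.float32),np.array([[u[1] for u in uv]],np.float32),1).round().astype(int).tolist())
E
```

```text
29.3917
[  38    3   92   86 6572] [82.4117468  45.29671333]
[[125, 115, 106, 103, 101, 107, 115, 122, 126, 130, 140, 150, 170, 194, 212, 224, 233, 236, 238, 238]]
[  40    4   93   86 6552] [85.21520147 45.74374237]
[[122, 113, 105, 101, 98, 105, 117, 128, 138, 150, 170, 189, 207, 223, 233, 236, 238, 238, 238, 238]]
```

```bash
python3 - <<'E'
from h import *
goto(PT(-62,19,72),Q(PY))
r=stroke(19,6,1.2,N=6,tmax=4.6,v=15);print(r)
move_l(PT(-62,60,100),speed=200);print(read_state()["time_s"])
im0=get_image("top");cv2.imwrite("pics/t4.png",im0[:,:,::-1])
for f in("t3","t4"):
    im=cv2.resize(cv2.imread(f"pics/{f}.png")[110:250,170:260],(283,440),interpolation=2)
    m=(im[200:292,70:240].min(2)>120).astype(np.uint8)
    k,l,s,c=cv2.connectedComponentsWithStats(m);i=1+np.argmax(s[1:,4]);print(s[i],c[i])
E
```

```text
touch True z63.22 N4.04
t30.72 y17.8->17.81 z63.52 cmd63.22 N4.29 Ft0.06 Fx-0.19
t30.97 y16.6->17.66 z63.52 cmd63.05 N6.08 Ft2.72 Fx-0.43
t31.22 y15.4->16.82 z63.48 cmd63.06 N5.13 Ft5.30 Fx-0.52
True
31.8833
[  40    4   93   86 6552] [85.21520147 45.74374237]
[  41    3   92   87 6558] [85.22293382 45.76471485]
```

The wheel goes stiff as soon as I stroke it and the roll no longer moves, so it is held lightly against the cheek. The arm is clear of everything, so I'm handing in.

```bash
python3 - <<'E'
from h import *
st();print(sign_off())
E
```

```text
t31.93 tcp [445.4  17.9  61.2] F [-0.11  0.48 -1.19] op 0.0 ff 0.0
the job is handed in; nothing more can be done
None
```

The job is handed in at about 32 s: the roll lies on the idler rollers, and the thumbwheel has brought the guide up so it holds the roll against the fixed cheek with an estimated push of 5–6 N; my first grasp closed on air and moved nothing, because the reported tool height was about 38 mm too low.

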